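Hook the pedal's return spring onto its post with the spring puller

ROBOT

A 6-joint arm with a two-finger parallel gripper is mounted at the origin on a cart in front of the work surface, level with it; the furniture and walls round the work are solid. World frame = base frame: x ahead of the robot, y to its left, z up, the work surface at z = 0. Lengths are in m, angles in degrees, forces in N, time in s.
With the tool pointing down it reaches from about 0.275 to 0.75 m from the base axis. Payload 10.2 kg.
Tool frame: the origin (TCP) lies on the centre line of the jaws, within the pads' length; the fingertips stand 11 mm ahead of it and the grasp point (between the pads) lies 8 mm behind it; z points along the fingers, y is the line along which they close (so a half turn about z gives the same grasp; the last joint's range is limited). The gripper opens to 88 mm and grips with 3 to 60 N. Pads are 18 mm wide; open, the fingers measure 123 mm over their backs; the gripper's body (75 mm by 187 mm) begins 45 mm behind the grasp point.
Start: joints at [52.632, 17.928, 85.812, -0, 76.261, -12.8], TCP at [0.218, 0.477, 0.25] pointing down, gripper open.
Joint ranges: [-168.41, 168.41], [-55.51, 124.54], [10.69, 146.95], [-70.63, 250.63], [1, 178], [-165.06, 165.06]. Speed limits (degrees/s): [136.94, 136.94, 172.46, 180, 180, 180].

INTERFACE

Orientations are given as [roll, pitch, yaw] about the fixed x, y, z axes, in that order (R = Rz(yaw) Ry(pitch) Rx(roll)).
In Python, from plant import * gives the robot as it stands.
- The arm moves only by the tool move_arm, never from a script. Its argument "rows" is a list of rows, each an object with "rotation": the turn, a rotation vector about the tool's x, y, z in degrees, a list of three; "delta_pos": the shift along the tool's x, y, z in mm, a list of three; "jaw": the closure, from -1 (fully open) to 1 (shut). In form: [{"rotation": [rx, ry, rz], "delta_pos": [x, y, z], "jaw": jaw}, ...]. A call has 1 to 5 rows; each row is the pose to reach, as a shift and turn from the pose commanded when the call began, along the tool's axes at that moment; what a row does not reach only later rows make up. A row lasts 1/12 s, in which the tool goes at most 41.7 mm and 7.16 degrees, less where a joint would pass 70% of its speed; a pose out of reach is approached as far as the arm can. A call with a gripper value outside its range is refused whole. The fingers move at their own pace and stop on an object; the grip force is fixed at half the most. Time passes only in rows, so rows that repeat a pose let the fingers close. It gives the time, the measured TCP pose, the force, the opening and the grip force at its end, in the units of the state.
- get_obs(): the state, without advancing time (a new reading comes with each control period).
- snapshot(name): name is "scene" or "top"; returns a dict with "img" (420x560x3 uint8, blue, green, red), "fovy" (degrees; the focal length in pixels is half the picture's height over the tangent of half this angle, whatever the lens; pixels are square), "cx", "cy" (the principal point, pixels), "dist" ([k1, k2, p1, p2, k3] as OpenCV has them; the pictures are not rectified), "R" (3x3) and "t" (3): a world point X has camera coordinates R X + t. Camera axes: x right, y down, z forward; pixel columns grow to the right and rows downward; lengths in m; the calibration is good to about 2 mm. A picture is of the moment at which its call begins. There is no depth.
- finish_job(): hands the job in; it is judged then, once.
The state is a dict: "clock": time; "q": joint angles; "qd": joint speeds; "effort": joint torques, N m; "ee_pos": TCP position; "eef_rot": TCP orientation; "force": force on the tool from outside, world axes, zero at the start; "wrist_torque": the same for the moment, N m; "opening": finger opening in m; "gripper_force": force on a finger pad.
Only numpy, scipy, OpenCV 4.12 (cv2) and the standard library are available. Lean on these libraries where they do the work, as an engineer would, in place of code of your own. Each camera call takes 0.05 s, during which the arm holds its last target. There are 200 camera calls.

TASK

The scanner's foot pedal is open on the desk for service: take the spring puller from its stand, put its tip through the small eye at the end of the brass hook link and stretch the return spring until the link's long slot comes over the anchor post, push the link down under the post's head and ease off, so that the spring itself holds the link hooked round the neck of the post. Then put the puller back upright in its stand, fully home. Move the link with the puller only, never with the fingers; go gently and feel for the stop (10 N downwards is plenty, 30 N on the link would bend it, and the spring must not be stretched past 35 mm), and leave the small things round the pedal where they are.

Things in the scene. Friction and masses are not known exactly. Their poses are not given: they have to be found in the camera images.
- pedal_unit: Grey foot-pedal unit with its cover off, fixed, 255 x 90 mm, base plate top 12 mm above the desk, low side cheeks up to 25 mm, tread (up to 55 mm high) at its -x end. Origin on the desk under the anchor post's axis; x runs along the spring, from its pivot pin (at x = -110 mm, 40 mm high) to the post and on in the pulling direction; z up.
- anchor (a point): Foot of the upright anchor post, 12 mm above the desk. The post has a stiff black rubber washer 26 mm across (gives 1 mm per 14 N) on which the pushed-down link lies, above it a neck 8 mm across, 5 mm high, then a steel head 14 mm across, 3.5 mm thick. It is screwed in more or less far: the washer's top is 24 mm above this point give or take 9 mm (not measured: feel for it).
- pull_eye (a point): Centre of the pull eye, a 12 x 12 mm square hole at the free end of the brass hook link (3 mm thick, about 77 mm long). The link is the end of the coil spring; it springs up when free (about 10 degrees, the eye then about 64 mm above the desk) and stands over the post's head; pushed down level, it resists with 2 to 4 N at the eye and yields a little sideways. The eye's centre lies 34 mm beyond the slot's outer edge.
- slot_edge (a point): Middle of the outer edge (the end towards the eye) of the link's long slot, at mid-thickness. The slot is 19 mm wide across and 24 mm long, from this edge back towards the spring. It goes down over the post's head when this edge is 8 to 16 mm beyond the post's axis; let back, this edge bears on the neck, 4 mm beyond the axis, under the head, which keeps the link down.
- stretch (a joint): Stretch of the spring in m: 0 slack, about 0.015 when the link is hooked on the neck (0.018 if it only leans on the side of the head, which does not count), 0.019 to 0.027 when the slot can go down over the head. Pull about 1.5 N plus 0.3 N per mm.
- hook_link: The brass hook link on the spring's end; x points along it in the pulling direction, z is up across it. Its origin is at the spring's pivot pin plus the stretch (not on the link itself).
- puller: Spring puller, 120 g, upright in its stand; origin at the lower end of its tip, z up along it. From below: pin tip 6 mm across and 14 mm long, shoulder collar 18 mm across (underside at 14 mm) that can push the link down, rod 10 mm across, black flange 36 mm across (underside at 48 mm) that rests on the stand, orange handle 22 x 22 mm in section (sides along x and y) from 52 to 102 mm.
- puller_grip (a point): Middle of the puller's handle, 78 mm above the end of its tip: grasp here across two flat sides.
- puller_tip (a point): Lower end of the puller's tip.
- stand_hole0 (a point): Centre of the round hole's mouth (28 mm across, right through) in the top of the blue stand, a fixed block 66 x 66 x 60 mm. With the puller home its flange lies on this top and the handle's middle is 30 mm above this point.
- lens_tin_mid (a point): Centre of a small round tin, 40 mm across, 18 mm high; leave it.
- drops_blue_mid (a point): Centre of a drop bottle with a blue cap, 27 mm across, 68 mm high; leave it.
- strip_box_mid (a point): Centre of a small orange carton, 30 x 66 x 22 mm; leave it.

How it is judged (in metres and radians):
On the way, in this order (a step that is already met when the one before it is completed fails the run):
1. the spring is stretched by the puller far enough for the slot to pass the post's head (value of joint stretch above 0.0185 m and contact force between puller and hook_link above 1 N), for 0.1 s.
2. the link is hooked round the post's neck and holds by itself, the puller off it (value of joint stretch between 0.013 and 0.0168 m and contact force between puller and hook_link below 0.2 N), for 0.3 s.
At the end, for the whole second after the job is handed in: the spring holds the link on the neck of the post (stretch 13 to 16.8 mm, nothing else holding it) and the puller stands at rest in its stand, fully home (handle's middle 25 to 34 mm above the hole's mouth, within 12 mm of its centre, within 7 degrees of upright) (all of step 2 and contact force between hook_link and anything else above 2 N and horizontal distance between puller_grip and stand_hole0 below 0.012 m and z of puller_grip in the frame of stand_hole0 between 0.025 and 0.034 m and angle between puller_grip's own z axis and vertical below 0.12 rad and linear speed of puller below 0.02 m/s); the robot touches nothing.
It fails at once if the link is pushed or pulled with more than 30 N by the puller (contact force between puller and hook_link above 30 N).
It fails at once if the spring is stretched past 35 mm (value of joint stretch above 0.035 m).
It fails at once if the fingers touch the link (contact force between the fingers and hook_link above 0.5 N).
It fails at once if a bystander is moved by more than 20 mm (distance of any of lens_tin_mid, drops_blue_mid, strip_box_mid from where it was at the start of the episode above 0.02 m).
It also fails if it takes over 61 s, if anything falls off the work surface, if the arm or the gripper's body presses on something with over 40 N, if the wrist force passes 120 N, or if a joint passes its speed limit or range.

## Working session

There is one attempt and no reset: what is moved stays moved. The work goes in short steps, Python scripts to look and compute and a tool call to move; the robot and the scene stay as the last step left them, time stands still between calls to the robot, and variables do not carry over. Pictures are saved under pics/ and viewed, at most 10 in all, crops included, and the job is handed in when it is done.

Besides the shell and the picture viewer there is one more tool, called after "Request:" as name(argument=value, ...), one argument or row to a line, values as JSON. move_arm: Moves the arm, as the interface text tells. Its arguments: {"type":"object","properties":{"rows":{"type":"array"}},"required":["rows"]}

```bash
mkdir -p pics && python3 - <<'E'
from plant import *
import cv2,numpy as np,pickle
for n in("scene","top"):
    s=snapshot(n);pickle.dump(s,open(n+".pkl","wb"));cv2.imwrite(f"pics/{n}0.png",s["img"])
    R=np.array(s["R"]);print(n,s["fovy"],s["cx"],s["cy"],s["dist"],-R.T@np.array(s["t"]),R.round(3).tolist())
print(get_obs())
E
```

```text
scene 57.93731983196384 273.7596273206766 210.50536934190532 [-0.00876138  0.          0.          0.          0.        ] [0.28230162 0.50702683 0.73690101] [[-0.852, -0.523, 0.007], [-0.407, 0.655, -0.637], [0.329, -0.546, -0.771]]
top 49.806077742736804 276.5278181647427 211.0788902640527 [-0.00971035  0.          0.          0.          0.        ] [0.41652923 0.04955365 1.05725841] [[0.029, -1.0, 0.001], [-0.985, -0.029, -0.167], [0.167, 0.004, -0.986]]
{'clock': 0.1, 'q': array([ 5.26321534e+01,  1.79552491e+01,  8.58466396e+01, -9.78897294e-04,
        7.62609324e+01, -1.28004903e+01]), 'qd': array([ 0.05154433, -0.06485124, -0.07038081,  0.09660387,  0.01141115,
       -0.09969456]), 'effort': array([ 3.79397810e-03, -4.02804601e+01, -2.52644706e+01,  6.96592242e-02,
        3.41606420e-02, -3.74749891e-05]), 'ee_pos': array([0.21817583, 0.47730794, 0.24924695]), 'eef_rot': array([-1.79938530e+02, -1.29914432e-02,  1.55432870e+02]), 'force': array([0.63583647, 0.08688118, 0.50673615]), 'wrist_torque': array([-0.02383997, -0.02407331, -0.04361329]), 'gripper_force': 0.0, 'opening': 0.08814090489538218}
```

View pics/scene0.png

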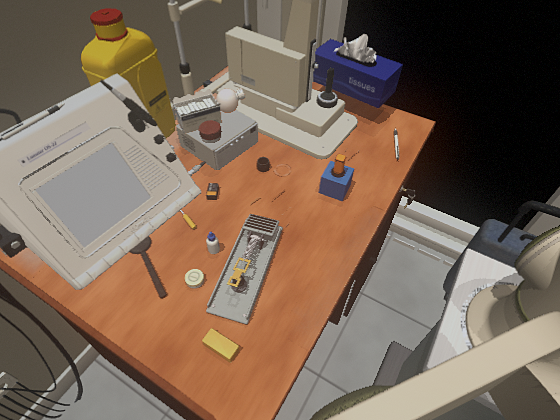

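View pics/top0.png

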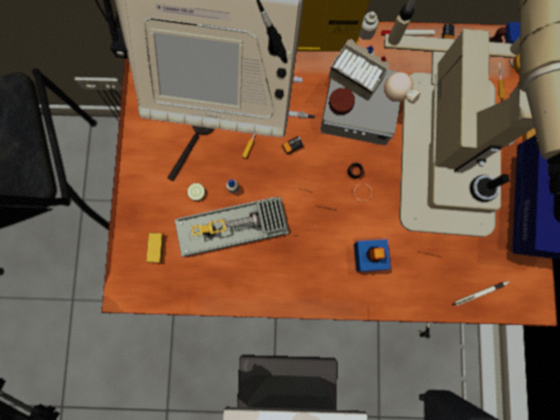

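The scene view shows the pedal at about (245,270) with the brass link near (238,272) and the blue stand at (337,180). In the top view the link is near (207,229) and the stand at (373,256). Next I'll zoom in and measure.

```bash
cat > h.py <<'E'
import cv2,numpy as np,pickle
def K(s):
    f=s["img"].shape[0]/2/np.tan(np.radians(s["fovy"]/2));return np.array([[f,0,s["cx"]],[0,f,s["cy"]],[0,0,1]])
def ray(s,uv):
    p=cv2.undistortPoints(np.array([[uv]],float),K(s),np.array(s["dist"]))[0,0]
    R=np.array(s["R"]);return -R.T@np.array(s["t"]),R.T@np.array([p[0],p[1],1])
def onz(s,uv,z):
    c,d=ray(s,uv);return c+d*(z-c[2])/d[2]
def tri(s1,u1,s2,u2):
    A=[];b=[]
    for s,u in((s1,u1),(s2,u2)):
        c,d=ray(s,u);d/=np.linalg.norm(d);P=np.eye(3)-np.outer(d,d);A.append(P);b.append(P@c)
    return np.linalg.lstsq(np.vstack(A),np.hstack(b),rcond=None)[0]
def proj(s,X):
    return cv2.projectPoints(np.array(X,float).reshape(-1,1,3),cv2.Rodrigues(np.array(s["R"]))[0],np.array(s["t"],float),K(s),np.array(s["dist"]))[0][:,0]
E
python3 - <<'E'
from h import *
S={n:pickle.load(open(n+".pkl","rb")) for n in("scene","top")}
C={"scene":(195,210,100,120),"top":(165,190,130,75)}
out=[]
for n,(x,y,w,h) in C.items():
    out.append(cv2.resize(S[n]["img"][y:y+h,x:x+w],None,fx=580/h if n=="scene" else 6,fy=580/h if n=="scene" else 6,interpolation=cv2.INTER_CUBIC))
cv2.imwrite("pics/cs.png",out[0]);cv2.imwrite("pics/ct.png",out[1])
roi={"scene":{"orange":(325,145,30,35),"blue":(315,155,45,50)},"top":{"orange":(362,238,30,30),"blue":(345,232,55,50)}}
for n,s in S.items():
    hsv=cv2.cvtColor(s["img"],cv2.COLOR_BGR2HSV)
    for k,(x,y,w,h) in roi[n].items():
        sub=hsv[y:y+h,x:x+w]
        m=cv2.inRange(sub,(8,150,90),(20,255,255)) if k=="orange" else cv2.inRange(sub,(100,100,40),(130,255,255))
        c=max(cv2.findContours(m,0,2)[0],key=cv2.contourArea)+np.array([x,y]);r=cv2.minAreaRect(c)
        print(n,k,cv2.contourArea(c),r,cv2.approxPolyDP(cv2.convexHull(c),2.5,True)[:,0].tolist())
E
```

```text
scene orange 295.5 ((339.5, 159.0), (28.0, 29.0), 90.0) [[354, 145], [354, 167], [339, 173], [325, 167], [343, 146]]
scene blue 235.5 ((337.4999694824219, 172.5), (27.828041076660156, 18.34120750427246), 18.434947967529297) [[331, 161], [353, 168], [345, 184], [322, 176]]
top orange 97.5 ((378.5, 253.0), (10.0, 11.0), 90.0) [[382, 248], [384, 256], [375, 258], [373, 249]]
top blue 882.5 ((371.967041015625, 255.0380401611328), (29.710020065307617, 33.27237319946289), 85.91438293457031) [[386, 240], [389, 268], [357, 269], [356, 243]]
```

View pics/cs.png

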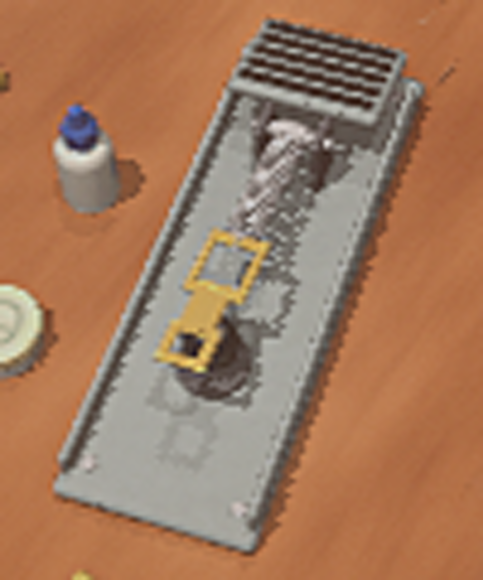

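View pics/ct.png

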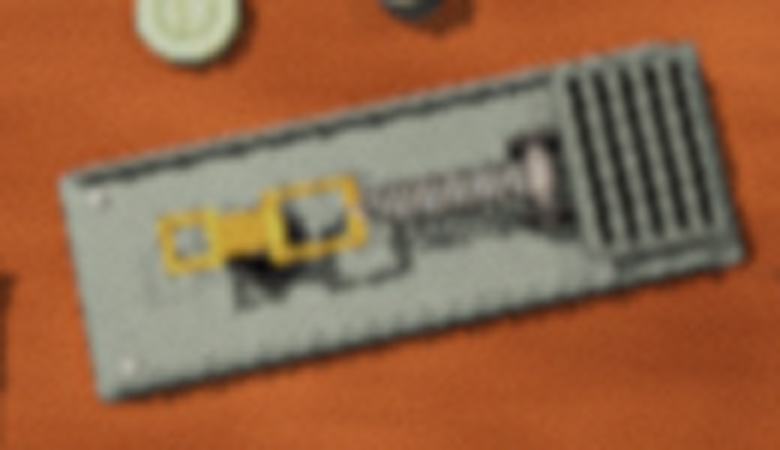

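The scene crop shows the eye hole at about (187,345), i.e. full-frame (233.6,281.4). The top crop shows it at about (191,240), i.e. (196.8,230). The slot's outer edge is at about (271,228) in the top crop. Next I'll look at the stand.

```bash
python3 - <<'E'
from h import *
S={n:pickle.load(open(n+".pkl","rb")) for n in("scene","top")}
a=cv2.resize(S["scene"]["img"][145:205,312:362],None,fx=8,fy=8,interpolation=cv2.INTER_CUBIC)
b=cv2.resize(S["top"]["img"][230:290,350:400],None,fx=8,fy=8,interpolation=cv2.INTER_CUBIC)
cv2.imwrite("pics/st.png",np.hstack([a,b]))
g=lambda u,v:((u+.5)/4.8333-.5+195,(v+.5)/4.8333-.5+210)
t=lambda u,v:((u+.5)/6-.5+165,(v+.5)/6-.5+190)
for n,A,B in(("eye",(187,345),(191,240)),("slot outer",(208,290),(276,228)),("slot inner",(250,240),(356,212))):
    print(n,tri(S["scene"],g(*A),S["top"],t(*B)).round(4))
P=S["top"]
print("plate +x corners top",[onz(P,t(*c),.02)[:2].round(4).tolist() for c in((63,178),(105,402),(745,262),(690,42))])
Q=S["scene"]
print("plate scene z.012",[onz(Q,g(*c),.012)[:2].round(4).tolist() for c in((55,487),(250,550))])
E
```

```text
eye [0.5395 0.2297 0.0678]
slot outer [0.5475 0.2005 0.0617]
slot inner [0.5513 0.17   0.0582]
plate +x corners top [[0.5665, 0.2886], [0.4808, 0.2668], [0.5417, 0.0243], [0.6273, 0.0478]]
plate scene z.012 [[0.5707, 0.2913], [0.4853, 0.2711]]
```

View pics/st.png

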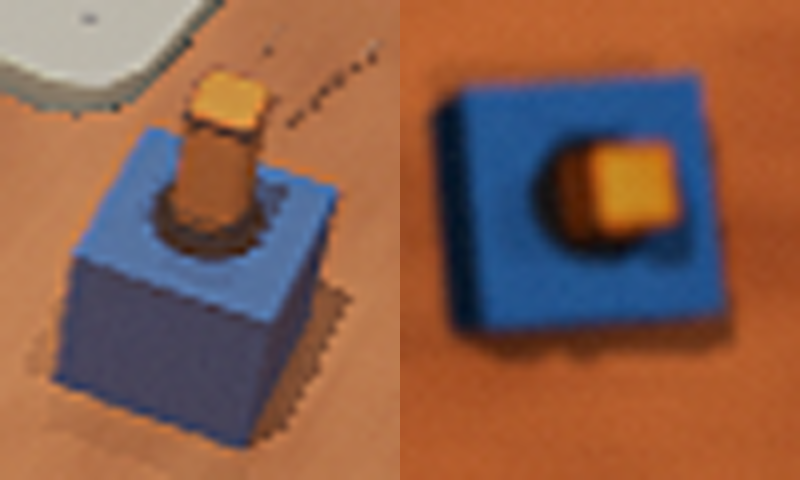

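In the left crop the stand's top corners are about (150,130),(338,190),(268,322),(73,252) and the handle's top centre is (230,100). In the right crop the corners are about (65,88),(300,75),(325,315),(88,328) and the handle's top is (237,187).

```bash
python3 - <<'E'
from h import *
S={n:pickle.load(open(n+".pkl","rb")) for n in("scene","top")}
a=lambda u,v:((u+.5)/8-.5+312,(v+.5)/8-.5+145)
b=lambda u,v:((u+.5)/8-.5+350,(v+.5)/8-.5+230)
ct=np.array([onz(S["top"],b(*c),.06) for c in((65,88),(300,75),(325,315),(88,328))])
cs=np.array([onz(S["scene"],a(*c),.06) for c in((150,130),(338,190),(268,322),(73,252))])
print("stand",ct.mean(0),cs.mean(0));
for c in(ct,cs): print(c[:,:2].round(3).tolist())
print("handle top",onz(S["top"],b(237,187),.114),onz(S["scene"],a(230,100),.114),tri(S["top"],b(237,187),S["scene"],a(230,100)))
h=[onz(S["top"],b(*c),.114) for c in((192,150),(268,144),(280,225),(202,232))]
hs=[onz(S["scene"],a(*c),.114) for c in((205,75),(268,85),(258,127),(192,116))]
for q in(h,hs):
    print([np.degrees(np.arctan2(*(q[(i+1)%4]-q[i])[1::-1]))%90 for i in range(4)])
E
```

```text
stand [ 0.49492131 -0.16330224  0.06      ] [ 0.4996666  -0.16408384  0.06      ]
[[0.525, -0.128], [0.531, -0.193], [0.465, -0.199], [0.459, -0.134]]
[[0.534, -0.193], [0.47, -0.199], [0.465, -0.134], [0.53, -0.13]]
handle top [ 0.49460113 -0.16287599  0.114     ] [ 0.49896177 -0.16162957  0.114     ] [ 0.49675992 -0.16218719  0.11408349]
[np.float64(6.165860044168284), np.float64(7.913830776696898), np.float64(6.750215897857174), np.float64(6.6253048309552955)]
[np.float64(18.4715857958563), np.float64(15.818126476582108), np.float64(17.972290671923606), np.float64(13.748287999236553)]
```

```bash
cat > d.py <<'E'
import sys,numpy as np
from plant import *
from scipy.spatial.transform import Rotation as Ro
o=get_obs();p=np.array(o["ee_pos"]);R=Ro.from_euler("xyz",o["eef_rot"],degrees=True)
x,y,z,yaw=map(float,sys.argv[1:5]);T=Ro.from_euler("xyz",[180,0,yaw],degrees=True)
print("t",round(o["clock"],2),"p",(p*1e3).round(1),o["eef_rot"].round(2),"F",o["force"].round(2),"open",round(o["opening"]*1e3,1),"g",o["gripper_force"])
print("delta",(R.inv().apply(np.array([x,y,z])-p)*1e3).round(1),"rot",(R.inv()*T).as_rotvec(degrees=True).round(2))
E
python3 d.py 0.497 -0.162 0.2 187
```

```text
t 0.1 p [218.2 477.3 249.2] [-1.7994e+02 -1.0000e-02  1.5543e+02] F [0.64 0.09 0.51] open 88.1 g 0.0
delta [-519.4 -465.5   49.6] rot [-6.000e-02 -3.000e-02 -3.157e+01]
```

Request:
move_arm(
  rows=[
    {"rotation": [0, 0, -6], "delta_pos": [-30, -27, 0], "jaw": -1},
    {"rotation": [0, 0, -12], "delta_pos": [-60, -54, 0], "jaw": -1},
    {"rotation": [0, 0, -18], "delta_pos": [-90, -81, 0], "jaw": -1},
    {"rotation": [0, 0, -24], "delta_pos": [-120, -108, 0], "jaw": -1},
    {"rotation": [0, 0, -31.5], "delta_pos": [-150, -135, 0], "jaw": -1},
  ],
)

```text
clock: 0.52
ee_pos: [0.2949, 0.3002, 0.2496]
eef_rot: [-180.0, -0.0, -175.1]
force: [1.7, -0.4, 0.8]
opening: 0.0879
gripper_force: 0.0
```

```bash
python3 d.py 0.497 -0.162 0.2 187
```

```text
t 0.52 p [294.9 300.2 249.6] [-1.7998e+02 -2.0000e-02 -1.7508e+02] F [ 1.72 -0.44  0.83] open 87.9 g 0.0
delta [-161.7 -477.9   49.7] rot [-0.02 -0.02 -2.08]
```

Request:
move_arm(
  rows=[
    {"rotation": [0, 0, -1], "delta_pos": [-13, -38, 0], "jaw": -1},
    {"rotation": [0, 0, -1], "delta_pos": [-26, -76, 0], "jaw": -1},
    {"rotation": [0, 0, -1], "delta_pos": [-39, -114, 0], "jaw": -1},
    {"rotation": [0, 0, -1], "delta_pos": [-52, -152, 0], "jaw": -1},
    {"rotation": [0, 0, -1], "delta_pos": [-65, -190, 0], "jaw": -1},
  ],
)

```text
clock: 0.93
ee_pos: [0.3751, 0.1161, 0.2498]
eef_rot: [180.0, 0.0, -174.4]
force: [1.6, 0.4, 0.5]
opening: 0.088
gripper_force: 0.0
```

Request:
move_arm(
  rows=[
    {"rotation": [0, 0, 0], "delta_pos": [-13, -38, 8], "jaw": -1},
    {"rotation": [0, 0, 0], "delta_pos": [-26, -76, 16], "jaw": -1},
    {"rotation": [0, 0, 0], "delta_pos": [-39, -114, 24], "jaw": -1},
    {"rotation": [0, 0, 0], "delta_pos": [-52, -152, 32], "jaw": -1},
    {"rotation": [0, 0, 0], "delta_pos": [-65, -190, 40], "jaw": -1},
  ],
)

```text
clock: 1.35
ee_pos: [0.4585, -0.0667, 0.2092]
eef_rot: [180.0, -0.0, -174.4]
force: [1.0, 0.8, 1.5]
opening: 0.088
gripper_force: 0.0
```

Request:
move_arm(
  rows=[
    {"rotation": [0, 0, 0], "delta_pos": [-13, -38, 0], "jaw": -1},
    {"rotation": [0, 0, 0], "delta_pos": [-20, -80, 0], "jaw": -1},
    {"rotation": [0, 0, 0], "delta_pos": [-25, -88, 0], "jaw": -1},
    {"rotation": [0, 0, 0], "delta_pos": [-25, -88, 0], "jaw": -1},
    {"rotation": [0, 0, 0], "delta_pos": [-25, -88, 0], "jaw": -1},
  ],
)

```text
clock: 1.77
ee_pos: [0.4915, -0.1493, 0.2093]
eef_rot: [179.9, -0.1, -174.4]
force: [-0.8, 0.3, -0.5]
opening: 0.088
gripper_force: 0.0
```

```bash
python3 d.py 0.497 -0.162 0.082 187
```

```text
t 1.77 p [ 491.5 -149.3  209.3] [ 1.7994e+02 -6.0000e-02 -1.7439e+02] F [-0.84  0.29 -0.48] open 88.0 g 0.0
delta [ -4.4 -13.3 127.3] rot [ 0.06 -0.05 -1.39]
```

Request:
move_arm(
  rows=[
    {"rotation": [0, 0, -1], "delta_pos": [-4.5, -13, 30], "jaw": -1},
    {"rotation": [0, 0, -1], "delta_pos": [-4.5, -13, 60], "jaw": -1},
    {"rotation": [0, 0, -1], "delta_pos": [-4.5, -13, 80], "jaw": -1},
    {"rotation": [0, 0, -1], "delta_pos": [-4.5, -13, 80], "jaw": -1},
    {"rotation": [0, 0, -1], "delta_pos": [-4.5, -13, 80], "jaw": -1},
  ],
)

```text
clock: 2.18
ee_pos: [0.4973, -0.1608, 0.1301]
eef_rot: [180.0, -0.1, -173.3]
force: [1.1, 0.1, 1.4]
opening: 0.0881
gripper_force: 0.0
```

```bash
python3 d.py 0.497 -0.162 0.082 187
python3 - <<'E'
from plant import *
import cv2,numpy as np
a=snapshot("scene")["img"][110:220,280:400];b=snapshot("top")["img"][200:310,320:440]
cv2.imwrite("pics/g.png",np.hstack([cv2.resize(a,(400,367),interpolation=2),cv2.resize(b,(400,367),interpolation=2)]))
E
```

```text
t 2.18 p [ 497.3 -160.8  130.1] [ 1.7995e+02 -5.0000e-02 -1.7327e+02] F [1.14 0.06 1.44] open 88.1 g 0.0
delta [ 0.4 -1.2 48.1] rot [ 0.05 -0.05 -0.27]
```

View pics/g.png

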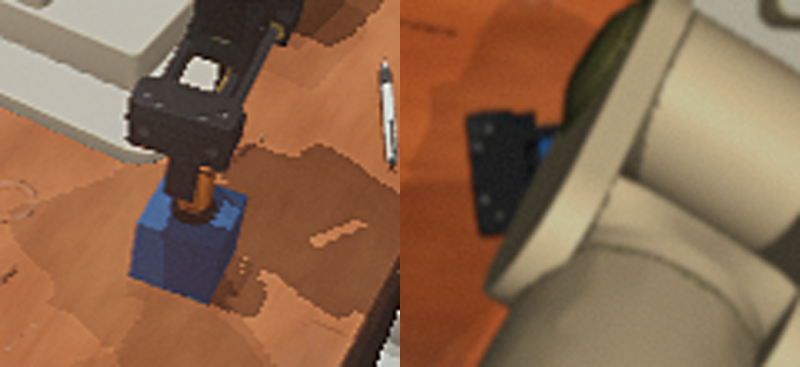

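The gripper straddles the orange handle at about (195,195) in the scene crop. I'll descend and close.

Request:
move_arm(
  rows=[
    {"rotation": [0, 0, 0], "delta_pos": [0, -1, 20], "jaw": -1},
    {"rotation": [0, 0, 0], "delta_pos": [0, -1, 40], "jaw": -1},
    {"rotation": [0, 0, 0], "delta_pos": [0, -1, 48], "jaw": -1},
    {"rotation": [0, 0, 0], "delta_pos": [0, -1, 48], "jaw": -1},
    {"rotation": [0, 0, 0], "delta_pos": [0, -1, 48], "jaw": 1},
  ],
)

```text
clock: 2.7
ee_pos: [0.4982, -0.1633, 0.0829]
eef_rot: [-180.0, 0.1, -173.3]
force: [-0.4, 0.1, 0.2]
opening: 0.0836
gripper_force: 0.0
```

Request:
move_arm(
  rows=[
    {"rotation": [0, 0, 0], "delta_pos": [0, 0, 0], "jaw": 1},
    {"rotation": [0, 0, 0], "delta_pos": [0, 0, 0], "jaw": 1},
    {"rotation": [0, 0, 0], "delta_pos": [0, 0, 0], "jaw": 1},
    {"rotation": [0, 0, 0], "delta_pos": [0, 0, 0], "jaw": 1},
    {"rotation": [0, 0, 0], "delta_pos": [0, 0, 0], "jaw": 1},
  ],
)

```text
clock: 3.12
ee_pos: [0.4978, -0.1633, 0.0821]
eef_rot: [-180.0, 0.0, -173.4]
force: [0.1, 0.1, 0.4]
opening: 0.0505
gripper_force: 0.0
```

Request:
move_arm(
  rows=[
    {"rotation": [0, 0, 0], "delta_pos": [0, 0, 0], "jaw": 1},
    {"rotation": [0, 0, 0], "delta_pos": [0, 0, 0], "jaw": 1},
    {"rotation": [0, 0, 0], "delta_pos": [0, 0, 0], "jaw": 1},
    {"rotation": [0, 0, 0], "delta_pos": [0, 0, 0], "jaw": 1},
    {"rotation": [0, 0, 0], "delta_pos": [0, 0, 0], "jaw": 1},
  ],
)

```text
clock: 3.53
ee_pos: [0.4977, -0.1632, 0.0818]
eef_rot: [180.0, -0.0, -173.4]
force: [-0.2, -0.3, 0.0]
opening: 0.0217
gripper_force: 29.9
```

```bash
python3 d.py 0.497 -0.162 0.082 187
```

```text
t 3.53 p [ 497.7 -163.2   81.8] [ 1.8000e+02 -1.0000e-02 -1.7336e+02] F [-0.16 -0.29  0.03] open 21.7 g 29.932244424708188
delta [ 0.5  1.3 -0.2] rot [ 0.   -0.01 -0.36]
```

Request:
move_arm(
  rows=[
    {"rotation": [0, 0, 0], "delta_pos": [0, 0, -10], "jaw": 1},
    {"rotation": [0, 0, 0], "delta_pos": [0, 0, -30], "jaw": 1},
    {"rotation": [0, 0, 0], "delta_pos": [0, 0, -60], "jaw": 1},
    {"rotation": [0, 0, 0], "delta_pos": [0, 0, -90], "jaw": 1},
    {"rotation": [0, 0, 0], "delta_pos": [0, 0, -108], "jaw": 1},
  ],
)

```text
clock: 3.95
ee_pos: [0.4982, -0.1635, 0.1934]
eef_rot: [-179.9, 0.2, -173.4]
force: [0.6, 0.3, -0.3]
opening: 0.0218
gripper_force: 29.9
```

```bash
python3 d.py 0.5395 0.2297 0.150 194
```

```text
t 3.95 p [ 498.2 -163.5  193.4] [-1.7987e+02  1.6000e-01 -1.7335e+02] F [ 0.6   0.25 -0.31] open 21.8 g 29.932611538097262
delta [-86.4 385.9  42.8] rot [-0.14  0.15 -7.35]
```

Request:
move_arm(
  rows=[
    {"rotation": [0, 0, 0], "delta_pos": [-6, 25, 0], "jaw": 1},
    {"rotation": [0, 0, 0], "delta_pos": [-14, 62, 0], "jaw": 1},
    {"rotation": [0, 0, 0], "delta_pos": [-23, 102, 0], "jaw": 1},
    {"rotation": [0, 0, 0], "delta_pos": [-32, 142, 0], "jaw": 1},
    {"rotation": [0, 0, 0], "delta_pos": [-41, 182, 0], "jaw": 1},
  ],
)

```text
clock: 4.37
ee_pos: [0.5171, 0.024, 0.1906]
eef_rot: [-180.0, 0.0, -173.4]
force: [0.4, 0.0, -0.7]
opening: 0.0217
gripper_force: 29.9
```

Request:
move_arm(
  rows=[
    {"rotation": [0, 0, -1.5], "delta_pos": [-9, 40, 0], "jaw": 1},
    {"rotation": [0, 0, -3], "delta_pos": [-18, 80, 0], "jaw": 1},
    {"rotation": [0, 0, -4.5], "delta_pos": [-27, 120, 0], "jaw": 1},
    {"rotation": [0, 0, -6], "delta_pos": [-34, 150, 0], "jaw": 1},
    {"rotation": [0, 0, -7.4], "delta_pos": [-38, 170, 0], "jaw": 1},
  ],
)

```text
clock: 4.78
ee_pos: [0.5351, 0.1986, 0.1904]
eef_rot: [180.0, 0.0, -165.8]
force: [-0.8, -0.8, -1.6]
opening: 0.0216
gripper_force: 29.9
```

```bash
python3 d.py 0.5395 0.2297 0.150 194
```

```text
t 4.78 p [535.1 198.6 190.4] [ 1.7998e+02  2.0000e-02 -1.6575e+02] F [-0.76 -0.75 -1.57] open 21.6 g 29.932526238262653
delta [-11.9  29.1  40.4] rot [0.02 0.02 0.25]
```

Request:
move_arm(
  rows=[
    {"rotation": [0, 0, 0], "delta_pos": [-12, 28, 5], "jaw": 1},
    {"rotation": [0, 0, 0], "delta_pos": [-12, 28, 30], "jaw": 1},
    {"rotation": [0, 0, 0], "delta_pos": [-12, 28, 38], "jaw": 1},
    {"rotation": [0, 0, 0], "delta_pos": [-12, 28, 38], "jaw": 1},
    {"rotation": [0, 0, 0], "delta_pos": [-12, 28, 38], "jaw": 1},
  ],
)

```text
clock: 5.2
ee_pos: [0.5403, 0.2249, 0.1523]
eef_rot: [-180.0, -0.0, -166.0]
force: [-0.5, 0.4, -1.2]
opening: 0.0217
gripper_force: 29.9
```

```bash
python3 d.py 0.5395 0.2297 0.150 194
python3 - <<'E'
from plant import *
import cv2,numpy as np,pickle
for n in("scene","top"):
    s=snapshot(n);pickle.dump(s,open(n+"2.pkl","wb"))
    x,y=(205,230) if n=="scene" else (170,190)
    globals()[n]=cv2.resize(s["img"][y:y+75,x:x+50],None,fx=8,fy=8,interpolation=2)
cv2.imwrite("pics/e.png",np.hstack([scene,top]))
E
```

```text
t 5.2 p [540.3 224.9 152.3] [-1.80e+02 -3.00e-02 -1.66e+02] F [-0.48  0.43 -1.2 ] open 21.7 g 29.932611105032265
delta [-0.4  4.8  2.3] rot [-0.   -0.03 -0.  ]
```

View pics/e.png

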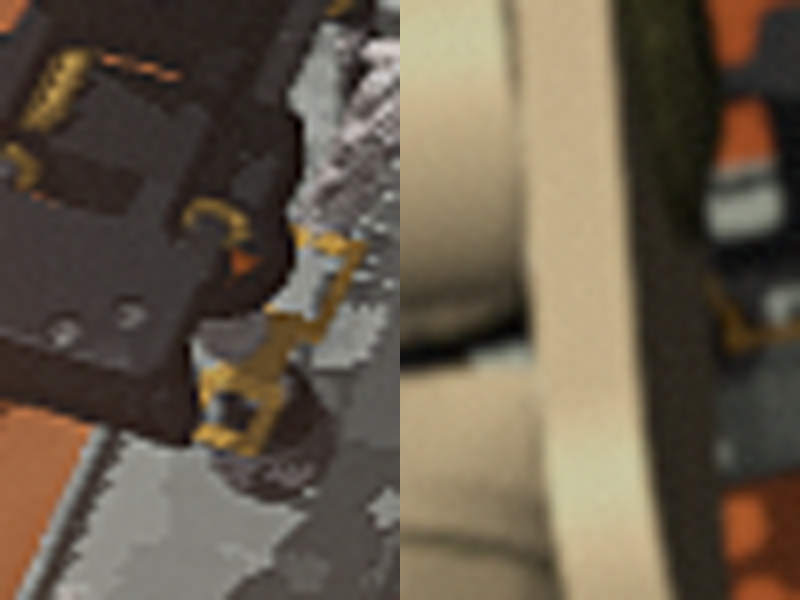

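The scene crop shows the eye hole at about (238,410). The collar and pin are partly hidden by the gripper, at about (235,345), and the top view is blocked by the arm. I'll compare that with the predicted projections.

```bash
python3 - <<'E'
from h import *
s=pickle.load(open("scene2.pkl","rb"));t=pickle.load(open("top.pkl","rb"))
f=lambda X:((proj(s,X)-[205,230]+.5)*8-.5).round(0).tolist()
x,y=.5403,.2249
print("tip,collar bot,collar top?",f([[x,y,.0825],[x,y,.0965],[x,y,.104]]))
print("eye at z64: scene",onz(s,(234.65,281.2),.064),"top",onz(t,(196.8,230),.064))
for z in(.0625,.066):print(z,onz(s,(234.65,281.2),z)[:2],onz(t,(196.8,230),z)[:2])
E
```

```text
tip,collar bot,collar top? [[240.0, 367.0], [236.0, 337.0], [234.0, 321.0]]
eye at z64: scene [0.53983286 0.22761453 0.064     ] top [0.53758304 0.22881327 0.064     ]
0.0625 [0.54040694 0.22699168] [0.53776585 0.22908399]
0.066 [0.53906743 0.22844501] [0.53733929 0.22845232]
```

```bash
python3 d.py 0.539 0.228 0.138 194
```

```text
t 5.3 p [540.9 224.9 153.1] [-1.7999e+02  1.0000e-01 -1.6602e+02] F [-0.63  0.05 -1.18] open 21.6 g 29.932568483054638
delta [ 1.1  3.4 15.1] rot [-0.01  0.1  -0.02]
```

Request:
move_arm(
  rows=[
    {"rotation": [0, 0, 0], "delta_pos": [1, 3.5, 0], "jaw": 1},
    {"rotation": [0, 0, 0], "delta_pos": [1, 3.5, 5], "jaw": 1},
    {"rotation": [0, 0, 0], "delta_pos": [1, 3.5, 10], "jaw": 1},
    {"rotation": [0, 0, 0], "delta_pos": [1, 3.5, 14], "jaw": 1},
    {"rotation": [0, 0, 0], "delta_pos": [1, 3.5, 14], "jaw": 1},
  ],
)

```text
clock: 5.72
ee_pos: [0.538, 0.2286, 0.1366]
eef_rot: [180.0, -0.1, -166.0]
force: [0.4, -0.3, -1.4]
opening: 0.0214
gripper_force: 29.9
```

Request:
move_arm(
  rows=[
    {"rotation": [0, 0, 0], "delta_pos": [0, 0, 2], "jaw": 1},
    {"rotation": [0, 0, 0], "delta_pos": [0, 0, 4], "jaw": 1},
    {"rotation": [0, 0, 0], "delta_pos": [0, 0, 6], "jaw": 1},
    {"rotation": [0, 0, 0], "delta_pos": [0, 0, 6], "jaw": 1},
    {"rotation": [0, 0, 0], "delta_pos": [0, 0, 6], "jaw": 1},
  ],
)

```text
clock: 6.13
ee_pos: [0.5385, 0.2287, 0.1317]
eef_rot: [180.0, -0.0, -166.0]
force: [-0.2, -0.7, -1.0]
opening: 0.0218
gripper_force: 29.9
```

Request:
move_arm(
  rows=[
    {"rotation": [0, 0, 0], "delta_pos": [0, 0, 2], "jaw": 1},
    {"rotation": [0, 0, 0], "delta_pos": [0, 0, 4], "jaw": 1},
    {"rotation": [0, 0, 0], "delta_pos": [0, 0, 6], "jaw": 1},
    {"rotation": [0, 0, 0], "delta_pos": [0, 0, 6], "jaw": 1},
    {"rotation": [0, 0, 0], "delta_pos": [0, 0, 6], "jaw": 1},
  ],
)

```text
clock: 6.55
ee_pos: [0.5384, 0.2287, 0.1256]
eef_rot: [-180.0, -0.0, -166.0]
force: [-0.0, 0.6, -0.9]
opening: 0.0218
gripper_force: 29.9
```

```bash
python3 d.py 0.539 0.228 0.126 194
python3 - <<'E'
from plant import *
import cv2,numpy as np,pickle
s=snapshot("scene");pickle.dump(s,open("scene3.pkl","wb"))
cv2.imwrite("pics/e3.png",cv2.resize(s["img"][250:310,205:285],None,fx=8,fy=8,interpolation=2))
E
```

```text
t 6.55 p [538.4 228.7 125.6] [-1.8000e+02 -2.0000e-02 -1.6595e+02] F [-0.03  0.63 -0.91] open 21.8 g 29.932628930546343
delta [-0.4 -0.8 -0.4] rot [-0.   -0.02  0.05]
```

View pics/e3.png

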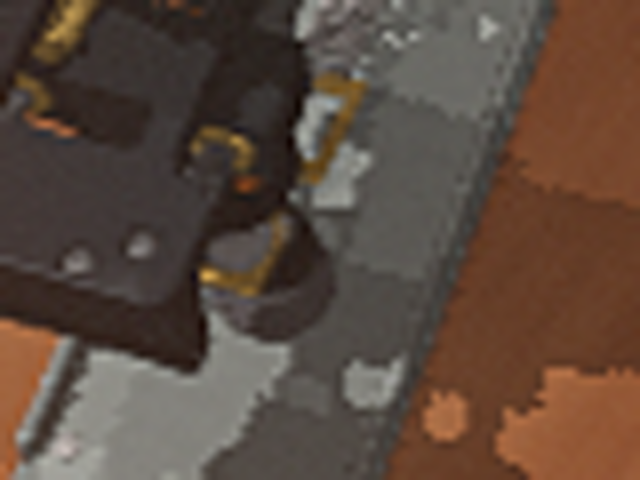

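The image shows the collar directly over the eye, the link undisturbed and no vertical force, so the pin is in. Next I'll pull along +tool y.

Request:
move_arm(
  rows=[
    {"rotation": [0, 0, 0], "delta_pos": [0, 2, 0], "jaw": 1},
    {"rotation": [0, 0, 0], "delta_pos": [0, 4, 0], "jaw": 1},
    {"rotation": [0, 0, 0], "delta_pos": [0, 6, 0], "jaw": 1},
    {"rotation": [0, 0, 0], "delta_pos": [0, 8, 0], "jaw": 1},
    {"rotation": [0, 0, 0], "delta_pos": [0, 8, 0], "jaw": 1},
  ],
)

```text
clock: 7.02
ee_pos: [0.5365, 0.2366, 0.1257]
eef_rot: [-180.0, -0.0, -165.9]
force: [0.8, -1.7, -1.3]
opening: 0.0218
gripper_force: 29.9
```

Request:
move_arm(
  rows=[
    {"rotation": [0, 0, 0], "delta_pos": [0, 3, 0], "jaw": 1},
    {"rotation": [0, 0, 0], "delta_pos": [0, 6, 0], "jaw": 1},
    {"rotation": [0, 0, 0], "delta_pos": [0, 8, 0], "jaw": 1},
    {"rotation": [0, 0, 0], "delta_pos": [0, 8, 0], "jaw": 1},
    {"rotation": [0, 0, 0], "delta_pos": [0, 8, 0], "jaw": 1},
  ],
)

```text
clock: 7.43
ee_pos: [0.5346, 0.2442, 0.1257]
eef_rot: [-180.0, -0.0, -165.9]
force: [1.5, -5.0, -1.8]
opening: 0.0217
gripper_force: 29.9
```

```bash
python3 d.py 0.5385 0.2287 0.126 194
```

```text
t 7.43 p [534.6 244.2 125.7] [-1.7998e+02 -1.0000e-02 -1.6594e+02] F [ 1.53 -4.96 -1.79] open 21.7 g 29.94349733926356
delta [ -0.  -16.   -0.3] rot [-0.02 -0.01  0.06]
```

Request:
move_arm(
  rows=[
    {"rotation": [0, 0, 0], "delta_pos": [0, 4, 0], "jaw": 1},
    {"rotation": [0, 0, 0], "delta_pos": [0, 8, 0], "jaw": 1},
    {"rotation": [0, 0, 0], "delta_pos": [0, 12.5, 0], "jaw": 1},
    {"rotation": [0, 0, 0], "delta_pos": [0, 12.5, 0], "jaw": 1},
    {"rotation": [0, 0, 0], "delta_pos": [0, 12.5, 0], "jaw": 1},
  ],
)

```text
clock: 7.85
ee_pos: [0.5317, 0.2557, 0.1257]
eef_rot: [-179.9, -0.0, -165.9]
force: [1.5, -8.0, -1.6]
opening: 0.0217
gripper_force: 30.0
```

Request:
move_arm(
  rows=[
    {"rotation": [0, 0, 0], "delta_pos": [0, 0, 0], "jaw": 1},
    {"rotation": [0, 0, 0], "delta_pos": [0, 0, 0], "jaw": 1},
    {"rotation": [0, 0, 0], "delta_pos": [0, 0, 0], "jaw": 1},
  ],
)

```text
clock: 8.1
ee_pos: [0.5318, 0.2555, 0.1257]
eef_rot: [-179.9, -0.0, -166.0]
force: [2.1, -7.4, -2.0]
opening: 0.0218
gripper_force: 30.0
```

```bash
python3 d.py 0.5385 0.2287 0.126 194
python3 - <<'E'
from plant import *
import cv2,numpy as np,pickle
s=snapshot("scene");pickle.dump(s,open("scene4.pkl","wb"))
cv2.imwrite("pics/e4.png",cv2.resize(s["img"][245:320,190:280],None,fx=8,fy=8,interpolation=2))
E
```

```text
t 8.1 p [531.8 255.5 125.7] [-1.7991e+02 -1.0000e-02 -1.6596e+02] F [ 2.13 -7.4  -2.01] open 21.8 g 29.964799114968628
delta [  0.  -27.6  -0.3] rot [-0.09 -0.01  0.04]
```

View pics/e4.png

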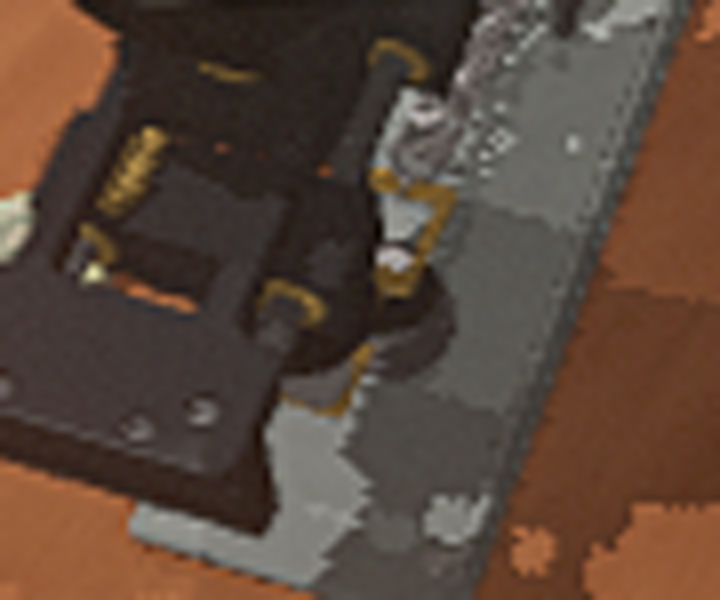

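The scene crop shows the bright post head at (395,258) inside the slot, just short of the slot's outer edge, so I'll pull 2 mm more. Then I'll push down in steps.

Request:
move_arm(
  rows=[
    {"rotation": [0, 0, 0], "delta_pos": [0, 2, 0], "jaw": 1},
    {"rotation": [0, 0, 0], "delta_pos": [0, 2, 5], "jaw": 1},
    {"rotation": [0, 0, 0], "delta_pos": [0, 2, 10], "jaw": 1},
    {"rotation": [0, 0, 0], "delta_pos": [0, 2, 15], "jaw": 1},
    {"rotation": [0, 0, 0], "delta_pos": [0, 2, 15], "jaw": 1},
  ],
)

```text
clock: 8.57
ee_pos: [0.5311, 0.2574, 0.11]
eef_rot: [-179.9, -0.1, -166.0]
force: [2.1, -8.7, -0.6]
opening: 0.0218
gripper_force: 30.0
```

Request:
move_arm(
  rows=[
    {"rotation": [0, 0, 0], "delta_pos": [0, 0, 1.5], "jaw": 1},
    {"rotation": [0, 0, 0], "delta_pos": [0, 0, 3], "jaw": 1},
    {"rotation": [0, 0, 0], "delta_pos": [0, 0, 3], "jaw": 1},
    {"rotation": [0, 0, 0], "delta_pos": [0, 0, 3], "jaw": 1},
  ],
)

```text
clock: 8.9
ee_pos: [0.5315, 0.2575, 0.1079]
eef_rot: [-179.9, 0.0, -166.0]
force: [2.0, -7.2, -0.8]
opening: 0.0222
gripper_force: 30.0
```

Request:
move_arm(
  rows=[
    {"rotation": [0, 0, 0], "delta_pos": [0, 0, 1], "jaw": 1},
    {"rotation": [0, 0, 0], "delta_pos": [0, 0, 2], "jaw": 1},
    {"rotation": [0, 0, 0], "delta_pos": [0, 0, 2], "jaw": 1},
    {"rotation": [0, 0, 0], "delta_pos": [0, 0, 2], "jaw": 1},
  ],
)

```text
clock: 9.23
ee_pos: [0.5315, 0.2575, 0.106]
eef_rot: [-179.9, 0.0, -166.0]
force: [1.7, -8.2, 0.9]
opening: 0.0215
gripper_force: 30.0
```

Request:
move_arm(
  rows=[
    {"rotation": [0, 0, 0], "delta_pos": [0, 0, 1], "jaw": 1},
    {"rotation": [0, 0, 0], "delta_pos": [0, 0, 2], "jaw": 1},
    {"rotation": [0, 0, 0], "delta_pos": [0, 0, 2], "jaw": 1},
    {"rotation": [0, 0, 0], "delta_pos": [0, 0, 2], "jaw": 1},
  ],
)

```text
clock: 9.57
ee_pos: [0.5316, 0.2575, 0.1041]
eef_rot: [-179.9, 0.0, -166.0]
force: [1.2, -8.0, -0.2]
opening: 0.0218
gripper_force: 30.0
```

Request:
move_arm(
  rows=[
    {"rotation": [0, 0, 0], "delta_pos": [0, 0, 1], "jaw": 1},
    {"rotation": [0, 0, 0], "delta_pos": [0, 0, 1.5], "jaw": 1},
    {"rotation": [0, 0, 0], "delta_pos": [0, 0, 1.5], "jaw": 1},
    {"rotation": [0, 0, 0], "delta_pos": [0, 0, 1.5], "jaw": 1},
  ],
)

```text
clock: 9.9
ee_pos: [0.5316, 0.2575, 0.1026]
eef_rot: [-179.9, 0.0, -166.0]
force: [1.9, -7.6, 0.5]
opening: 0.0218
gripper_force: 30.0
```

Request:
move_arm(
  rows=[
    {"rotation": [0, 0, 0], "delta_pos": [0, 0, 1], "jaw": 1},
    {"rotation": [0, 0, 0], "delta_pos": [0, 0, 2], "jaw": 1},
    {"rotation": [0, 0, 0], "delta_pos": [0, 0, 2], "jaw": 1},
    {"rotation": [0, 0, 0], "delta_pos": [0, 0, 2], "jaw": 1},
  ],
)

```text
clock: 10.23
ee_pos: [0.5316, 0.2575, 0.1006]
eef_rot: [-179.9, 0.0, -166.0]
force: [2.4, -8.7, 0.9]
opening: 0.0219
gripper_force: 30.0
```

Request:
move_arm(
  rows=[
    {"rotation": [0, 0, 0], "delta_pos": [0, 0, 1], "jaw": 1},
    {"rotation": [0, 0, 0], "delta_pos": [0, 0, 1.5], "jaw": 1},
    {"rotation": [0, 0, 0], "delta_pos": [0, 0, 1.5], "jaw": 1},
    {"rotation": [0, 0, 0], "delta_pos": [0, 0, 1.5], "jaw": 1},
  ],
)

```text
clock: 10.57
ee_pos: [0.5316, 0.2576, 0.0992]
eef_rot: [-179.9, 0.0, -166.0]
force: [2.3, -8.3, 1.3]
opening: 0.0214
gripper_force: 30.0
```

Request:
move_arm(
  rows=[
    {"rotation": [0, 0, 0], "delta_pos": [0, 0, 1], "jaw": 1},
    {"rotation": [0, 0, 0], "delta_pos": [0, 0, 1.5], "jaw": 1},
    {"rotation": [0, 0, 0], "delta_pos": [0, 0, 1.5], "jaw": 1},
    {"rotation": [0, 0, 0], "delta_pos": [0, 0, 1.5], "jaw": 1},
  ],
)

```text
clock: 10.9
ee_pos: [0.5316, 0.2576, 0.0977]
eef_rot: [-179.9, 0.0, -166.0]
force: [2.0, -7.7, 1.3]
opening: 0.022
gripper_force: 30.0
```

Request:
move_arm(
  rows=[
    {"rotation": [0, 0, 0], "delta_pos": [0, 0, 1], "jaw": 1},
    {"rotation": [0, 0, 0], "delta_pos": [0, 0, 1.5], "jaw": 1},
    {"rotation": [0, 0, 0], "delta_pos": [0, 0, 1.5], "jaw": 1},
    {"rotation": [0, 0, 0], "delta_pos": [0, 0, 1.5], "jaw": 1},
  ],
)

```text
clock: 11.23
ee_pos: [0.5317, 0.2576, 0.0962]
eef_rot: [-179.9, 0.1, -166.0]
force: [1.6, -7.9, 1.5]
opening: 0.0216
gripper_force: 30.0
```

Request:
move_arm(
  rows=[
    {"rotation": [0, 0, 0], "delta_pos": [0, 0, 1], "jaw": 1},
    {"rotation": [0, 0, 0], "delta_pos": [0, 0, 1.5], "jaw": 1},
    {"rotation": [0, 0, 0], "delta_pos": [0, 0, 1.5], "jaw": 1},
    {"rotation": [0, 0, 0], "delta_pos": [0, 0, 1.5], "jaw": 1},
  ],
)

```text
clock: 11.57
ee_pos: [0.5317, 0.2576, 0.0947]
eef_rot: [-179.9, 0.1, -166.0]
force: [1.7, -8.2, 0.9]
opening: 0.0219
gripper_force: 30.0
```

Request:
move_arm(
  rows=[
    {"rotation": [0, 0, 0], "delta_pos": [0, 0, 1], "jaw": 1},
    {"rotation": [0, 0, 0], "delta_pos": [0, 0, 1], "jaw": 1},
    {"rotation": [0, 0, 0], "delta_pos": [0, 0, 1], "jaw": 1},
  ],
)

```text
clock: 11.82
ee_pos: [0.5318, 0.2576, 0.094]
eef_rot: [-179.9, 0.1, -166.0]
force: [1.9, -8.4, 2.2]
opening: 0.0218
gripper_force: 30.0
```

Request:
move_arm(
  rows=[
    {"rotation": [0, 0, 0], "delta_pos": [0, 0, 1], "jaw": 1},
    {"rotation": [0, 0, 0], "delta_pos": [0, 0, 1.5], "jaw": 1},
    {"rotation": [0, 0, 0], "delta_pos": [0, 0, 1.5], "jaw": 1},
    {"rotation": [0, 0, 0], "delta_pos": [0, 0, 1.5], "jaw": 1},
  ],
)

```text
clock: 12.15
ee_pos: [0.5319, 0.2577, 0.0926]
eef_rot: [-179.9, 0.1, -166.0]
force: [2.1, -7.2, 2.9]
opening: 0.0216
gripper_force: 30.0
```

Request:
move_arm(
  rows=[
    {"rotation": [0, 0, 0], "delta_pos": [0, 0, 1], "jaw": 1},
    {"rotation": [0, 0, 0], "delta_pos": [0, 0, 1], "jaw": 1},
    {"rotation": [0, 0, 0], "delta_pos": [0, 0, 1], "jaw": 1},
  ],
)

```text
clock: 12.4
ee_pos: [0.5319, 0.2577, 0.0917]
eef_rot: [-179.9, 0.1, -166.0]
force: [2.2, -7.9, 3.8]
opening: 0.0217
gripper_force: 30.0
```

Request:
move_arm(
  rows=[
    {"rotation": [0, 0, 0], "delta_pos": [0, 0, 0.7], "jaw": 1},
    {"rotation": [0, 0, 0], "delta_pos": [0, 0, 0.7], "jaw": 1},
    {"rotation": [0, 0, 0], "delta_pos": [0, 0, 0.7], "jaw": 1},
  ],
)

```text
clock: 12.65
ee_pos: [0.532, 0.2577, 0.0912]
eef_rot: [-179.9, 0.1, -166.0]
force: [1.6, -7.7, 5.5]
opening: 0.0217
gripper_force: 30.0
```

```bash
python3 d.py 0.5385 0.2287 0.126 194
```

```text
t 12.65 p [532.  257.7  91.2] [-1.7992e+02  1.3000e-01 -1.6596e+02] F [ 1.61 -7.71  5.46] open 21.7 g 29.96622687438503
delta [  0.7 -29.7 -34.7] rot [-0.08  0.13  0.04]
```

Request:
move_arm(
  rows=[
    {"rotation": [0, 0, 0], "delta_pos": [0, 0, 0.4], "jaw": 1},
    {"rotation": [0, 0, 0], "delta_pos": [0, -1.5, 0.4], "jaw": 1},
    {"rotation": [0, 0, 0], "delta_pos": [0, -3, 0.4], "jaw": 1},
    {"rotation": [0, 0, 0], "delta_pos": [0, -4, 0.4], "jaw": 1},
    {"rotation": [0, 0, 0], "delta_pos": [0, -4, 0.4], "jaw": 1},
  ],
)

```text
clock: 13.07
ee_pos: [0.533, 0.2547, 0.0912]
eef_rot: [180.0, 0.2, -166.0]
force: [0.2, -2.5, 6.6]
opening: 0.0219
gripper_force: 29.9
```

Request:
move_arm(
  rows=[
    {"rotation": [0, 0, 0], "delta_pos": [0, -1, 0], "jaw": 1},
    {"rotation": [0, 0, 0], "delta_pos": [0, -2, 0], "jaw": 1},
    {"rotation": [0, 0, 0], "delta_pos": [0, -3, 0], "jaw": 1},
    {"rotation": [0, 0, 0], "delta_pos": [0, -3, 0], "jaw": 1},
    {"rotation": [0, 0, 0], "delta_pos": [0, -3, 0], "jaw": 1},
  ],
)

```text
clock: 13.48
ee_pos: [0.5337, 0.252, 0.0913]
eef_rot: [180.0, 0.2, -166.0]
force: [0.6, -1.7, 8.0]
opening: 0.0217
gripper_force: 29.9
```

Request:
move_arm(
  rows=[
    {"rotation": [0, 0, 0], "delta_pos": [0, -1, 0], "jaw": 1},
    {"rotation": [0, 0, 0], "delta_pos": [0, -2, 0], "jaw": 1},
    {"rotation": [0, 0, 0], "delta_pos": [0, -2, 0], "jaw": 1},
  ],
)

```text
clock: 13.73
ee_pos: [0.5341, 0.2502, 0.0914]
eef_rot: [179.9, 0.2, -166.0]
force: [0.2, -1.6, 8.1]
opening: 0.022
gripper_force: 29.9
```

Request:
move_arm(
  rows=[
    {"rotation": [0, 0, 0], "delta_pos": [0, -1, 0], "jaw": 1},
    {"rotation": [0, 0, 0], "delta_pos": [0, -2, 0], "jaw": 1},
    {"rotation": [0, 0, 0], "delta_pos": [0, -2, 0], "jaw": 1},
  ],
)

```text
clock: 13.98
ee_pos: [0.5344, 0.2491, 0.0914]
eef_rot: [179.8, 0.2, -166.0]
force: [-1.5, 3.7, 8.4]
opening: 0.0218
gripper_force: 29.9
```

```bash
python3 d.py 0.5385 0.2287 0.126 194
python3 - <<'E'
from plant import *
import cv2,numpy as np,pickle
s=snapshot("scene")
cv2.imwrite("pics/e5.png",cv2.resize(s["img"][245:320,190:280],None,fx=8,fy=8,interpolation=2))
E
```

```text
t 13.98 p [534.4 249.1  91.4] [ 179.83    0.21 -166.  ] F [-1.54  3.69  8.41] open 21.8 g 29.939563740044832
delta [  0.8 -20.7 -34.7] rot [0.17 0.21 0.  ]
```

View pics/e5.png

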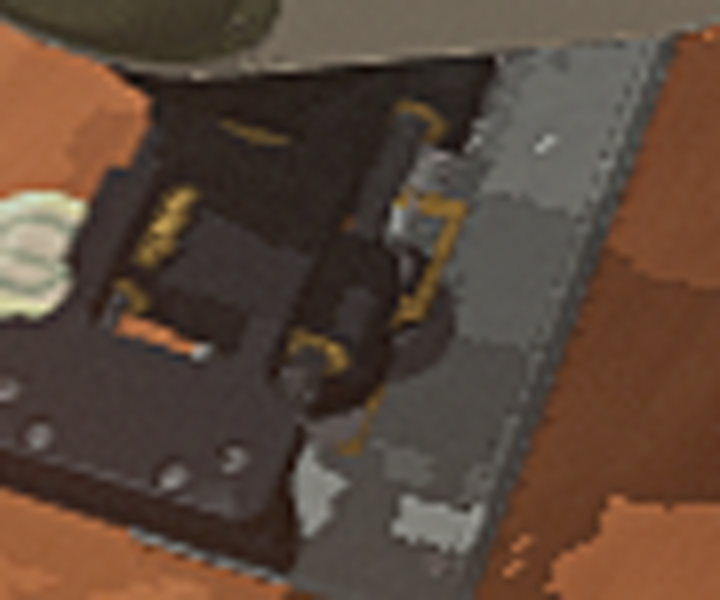

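The scene crop shows the link lying low with its slot's outer bar at about (405,320) against the post. The horizontal force has also reversed (+4 N), which is the neck stop. I'll unload and lift out gently.

Request:
move_arm(
  rows=[
    {"rotation": [0, 0, 0], "delta_pos": [0, 0, -0.7], "jaw": 1},
    {"rotation": [0, 0, 0], "delta_pos": [0, 0, -1.4], "jaw": 1},
    {"rotation": [0, 0, 0], "delta_pos": [0, 0, -2], "jaw": 1},
    {"rotation": [0, 0, 0], "delta_pos": [0, 0, -2], "jaw": 1},
    {"rotation": [0, 0, 0], "delta_pos": [0, 0, -2], "jaw": 1},
  ],
)

```text
clock: 14.45
ee_pos: [0.5338, 0.2481, 0.092]
eef_rot: [180.0, 0.0, -166.0]
force: [0.2, 2.7, 4.1]
opening: 0.0219
gripper_force: 29.9
```

Request:
move_arm(
  rows=[
    {"rotation": [0, 0, 0], "delta_pos": [0, -0.5, -0.5], "jaw": 1},
    {"rotation": [0, 0, 0], "delta_pos": [0, -1, -1], "jaw": 1},
    {"rotation": [0, 0, 0], "delta_pos": [0, -1, -1], "jaw": 1},
    {"rotation": [0, 0, 0], "delta_pos": [0, -1, -1], "jaw": 1},
  ],
)

```text
clock: 14.78
ee_pos: [0.5338, 0.2464, 0.0925]
eef_rot: [-180.0, -0.0, -166.0]
force: [-0.8, -0.0, 1.6]
opening: 0.0216
gripper_force: 29.9
```

Request:
move_arm(
  rows=[
    {"rotation": [0, 0, 0], "delta_pos": [0, 0, -1], "jaw": 1},
    {"rotation": [0, 0, 0], "delta_pos": [0, 0, -2], "jaw": 1},
    {"rotation": [0, 0, 0], "delta_pos": [0, 0, -2], "jaw": 1},
    {"rotation": [0, 0, 0], "delta_pos": [0, 0, -2], "jaw": 1},
  ],
)

```text
clock: 15.12
ee_pos: [0.5339, 0.2466, 0.0945]
eef_rot: [-180.0, -0.0, -166.0]
force: [0.4, -0.4, -0.4]
opening: 0.0218
gripper_force: 29.9
```

Request:
move_arm(
  rows=[
    {"rotation": [0, 0, 0], "delta_pos": [0, 0, -1], "jaw": 1},
    {"rotation": [0, 0, 0], "delta_pos": [0, 0, -2], "jaw": 1},
    {"rotation": [0, 0, 0], "delta_pos": [0, 0, -2], "jaw": 1},
    {"rotation": [0, 0, 0], "delta_pos": [0, 0, -2], "jaw": 1},
  ],
)

```text
clock: 15.45
ee_pos: [0.534, 0.2467, 0.0968]
eef_rot: [-180.0, 0.0, -166.0]
force: [0.7, -0.1, -1.7]
opening: 0.0222
gripper_force: 29.9
```

Request:
move_arm(
  rows=[
    {"rotation": [0, 0, 0], "delta_pos": [0, 0, -3], "jaw": 1},
    {"rotation": [0, 0, 0], "delta_pos": [0, 0, -6], "jaw": 1},
    {"rotation": [0, 0, 0], "delta_pos": [0, 0, -10], "jaw": 1},
    {"rotation": [0, 0, 0], "delta_pos": [0, 0, -15], "jaw": 1},
    {"rotation": [0, 0, 0], "delta_pos": [0, 0, -20], "jaw": 1},
  ],
)

```text
clock: 15.87
ee_pos: [0.534, 0.2467, 0.1173]
eef_rot: [180.0, 0.0, -166.0]
force: [-0.3, -0.6, -1.5]
opening: 0.0218
gripper_force: 29.9
```

Request:
move_arm(
  rows=[
    {"rotation": [0, 0, 0], "delta_pos": [0, 0, -20], "jaw": 1},
    {"rotation": [0, 0, 0], "delta_pos": [0, 0, -45], "jaw": 1},
    {"rotation": [0, 0, 0], "delta_pos": [0, 0, -70], "jaw": 1},
    {"rotation": [0, 0, 0], "delta_pos": [0, 0, -75], "jaw": 1},
    {"rotation": [0, 0, 0], "delta_pos": [0, 0, -75], "jaw": 1},
  ],
)

```text
clock: 16.28
ee_pos: [0.5346, 0.2468, 0.1934]
eef_rot: [-180.0, 0.2, -166.0]
force: [-0.2, -0.6, -1.6]
opening: 0.0217
gripper_force: 29.9
```

```bash
python3 d.py 0.4977 -0.1634 0.19 187
```

```text
t 16.28 p [534.6 246.8 193.4] [-180.      0.21 -165.96] F [-0.19 -0.62 -1.57] open 21.7 g 29.933799407444894
delta [ 135.3 -389.     2.9] rot [0.01 0.2  7.04]
```

Request:
move_arm(
  rows=[
    {"rotation": [0, 0, 1], "delta_pos": [8, -24, 0], "jaw": 1},
    {"rotation": [0, 0, 2.5], "delta_pos": [20, -58, 0], "jaw": 1},
    {"rotation": [0, 0, 4], "delta_pos": [33, -95, 0], "jaw": 1},
    {"rotation": [0, 0, 5.5], "delta_pos": [46, -132, 0], "jaw": 1},
    {"rotation": [0, 0, 7], "delta_pos": [59, -169, 0], "jaw": 1},
  ],
)

```text
clock: 16.7
ee_pos: [0.5166, 0.0669, 0.19]
eef_rot: [180.0, -0.1, -173.0]
force: [0.5, -0.4, -1.0]
opening: 0.0217
gripper_force: 29.9
```

```bash
python3 d.py 0.4977 -0.1634 0.19 187
python3 - <<'E'
from plant import *
import cv2,numpy as np,pickle
from h import *
m0=lambda s,b:cv2.inRange(cv2.cvtColor(s["img"],cv2.COLOR_BGR2HSV)[b[1]:b[3],b[0]:b[2]],(18,140,90),(32,255,255))
s=snapshot("scene");pickle.dump(s,open("scene5.pkl","wb"))
b=(215,245,262,305)
for q in(pickle.load(open("scene.pkl","rb")),s):
    m=m0(q,b);v=np.argwhere(m)[:,::-1]+b[:2];print(len(v),v.mean(0),v.min(0),v.max(0))
    for r in m[5:55:1]:print("".join(".#"[int(x>0)] for x in r)) if q is s else 0
E
```

```text
t 16.7 p [516.6  66.9 190. ] [ 1.7997e+02 -1.5000e-01 -1.7300e+02] F [ 0.52 -0.43 -0.98] open 21.7 g 29.9342995416373
delta [  46.8 -226.3    0. ] rot [ 0.03 -0.15 -0.  ]
111 [238.09009009 272.13513514] [228 258] [249 285]
49 [237.04081633 281.04081633] [226 268] [247 300]
...............................................
...............................................
...............................................
...............................................
...............................................
...............................................
...............................................
...............................................
...............................................
...............................................
...............................................
...............................................
...............................................
...............................................
...............................................
...............................................
...............................................
..........
[... 873 characters left out ...]
............................
...............................................
...............................................
...............................................
...............................................
..............#................................
...............................................
...............................................
.............#.................................
...............................................
............#........#.........................
...............................................
...........#...................................
...........#.###...............................
.............#..##.............................
```

Request:
move_arm(
  rows=[
    {"rotation": [0, 0, 0], "delta_pos": [8, -38, 0], "jaw": 1},
    {"rotation": [0, 0, 0], "delta_pos": [16, -77, 0], "jaw": 1},
    {"rotation": [0, 0, 0], "delta_pos": [24, -116, 0], "jaw": 1},
    {"rotation": [0, 0, 0], "delta_pos": [32, -155, 0], "jaw": 1},
    {"rotation": [0, 0, 0], "delta_pos": [39, -190, 0], "jaw": 1},
  ],
)

```text
clock: 17.17
ee_pos: [0.5013, -0.1268, 0.1902]
eef_rot: [179.9, -0.1, -173.0]
force: [0.7, -0.5, -1.2]
opening: 0.0217
gripper_force: 29.9
```

Request:
move_arm(
  rows=[
    {"rotation": [0, 0, 0], "delta_pos": [5, -22, 0], "jaw": 1},
    {"rotation": [0, 0, 0], "delta_pos": [6, -27, 0], "jaw": 1},
    {"rotation": [0, 0, 0], "delta_pos": [6, -27, 0], "jaw": 1},
    {"rotation": [0, 0, 0], "delta_pos": [6, -27, 0], "jaw": 1},
  ],
)

```text
clock: 17.5
ee_pos: [0.4995, -0.1515, 0.1908]
eef_rot: [179.9, -0.1, -172.9]
force: [-0.5, 0.3, -0.6]
opening: 0.0218
gripper_force: 29.9
```

```bash
python3 d.py 0.4977 -0.1634 0.0818 186.65
python3 - <<'E'
from plant import *
import pickle
from h import *
s=snapshot("top")
b=(180,215,235,245)
u=np.array([np.cos(np.radians(104)),np.sin(np.radians(104)),0]);e=np.array([.539,.2285,.064])
post=e-u*.021
print("post",post)
S5=pickle.load(open("scene5.pkl","rb"))
for st,x,z in(("hooked eye",.038,.036),("eye outer",.047,.036),("slot",.004,.036),("slot inner",-.02,.036)):
    X=post+u*x;X[2]=z;print(st,"top",proj(s,X).round(1),"scene",proj(S5,X).round(1))
hs=cv2.cvtColor(s["img"],cv2.COLOR_BGR2HSV)[b[1]:b[3],b[0]:b[2]]
m=cv2.inRange(hs,(18,120,70),(32,255,255))
print("cols from 180, rows from 215")
for r in m:print("".join(".#"[int(x>0)] for x in r))
E
```

```text
t 17.5 p [ 499.5 -151.5  190.8] [ 1.7992e+02 -7.0000e-02 -1.7295e+02] F [-0.49  0.3  -0.64] open 21.8 g 29.933958649635315
delta [  3.1 -11.8 109. ] rot [ 0.08 -0.07  0.4 ]
post [0.54408036 0.20812379 0.064     ]
hooked eye top [[191.8 232.5]] scene [[232.7 295.7]]
eye outer top [[187.9 233.4]] scene [[231.  299.6]]
slot top [[206.4 229.4]] scene [[238.7 281.4]]
slot inner top [[216.8 227.1]] scene [[242.8 271.8]]
cols from 180, rows from 215
.......................................................
.......................................................
.......................................................
.......................................................
.......................................................
.......................................................
.......................................................
...................................###.................
..............................########.................
..........................#######...##.................
.......................########........................
.......................###...........
[... 326 characters left out ...]
...#########................
.......##.....########################.................
.......##.....######################...................
.......###..#####.......##########.....................
........########.......................................
........#######........................................
.......................................................
.......................................................
.......................................................
.......................................................
.......................................................
.......................................................
.......................................................
```

The eye's hole in the top view is at about (191.3,232.3), against a predicted hooked position of (191.8,232.5), so the link is hooked. Next is returning the puller.

Request:
move_arm(
  rows=[
    {"rotation": [0, 0, 0.4], "delta_pos": [3, -11.5, 0], "jaw": 1},
    {"rotation": [0, 0, 0.4], "delta_pos": [3, -11.5, 10], "jaw": 1},
    {"rotation": [0, 0, 0.4], "delta_pos": [3, -11.5, 30], "jaw": 1},
    {"rotation": [0, 0, 0.4], "delta_pos": [3, -11.5, 40], "jaw": 1},
    {"rotation": [0, 0, 0.4], "delta_pos": [3, -11.5, 40], "jaw": 1},
  ],
)

```text
clock: 17.97
ee_pos: [0.4971, -0.1634, 0.1491]
eef_rot: [179.8, -0.2, -173.3]
force: [0.6, -0.0, -1.5]
opening: 0.0216
gripper_force: 29.9
```

```bash
python3 d.py 0.4977 -0.1634 0.0818 186.65
python3 - <<'E'
from plant import *
from h import *
s=snapshot("top");p=get_obs()["ee_pos"]
S=snapshot("scene")
print("pred collar",proj(S,[p[0],p[1],p[2]-.056]),"tip",proj(S,[p[0],p[1],p[2]-.07]),"flange",proj(S,[p[0],p[1],p[2]-.022]))
x,y,_=0,0,0
c=proj(S,[p[0],p[1],p[2]-.03])[0].astype(int);print(c)
g=cv2.cvtColor(S["img"],cv2.COLOR_BGR2HSV)[c[1]-12:c[1]+22,c[0]-16:c[0]+16]
for r in g:print("".join("b" if 100<q[0]<130 and q[1]>90 else "o" if 5<q[0]<20 and q[1]>140 else "%x"%(q[2]//16) if q[1]<90 else "." for q in r))
E
```

```text
t 17.97 p [ 497.1 -163.4  149.1] [ 179.83   -0.22 -173.34] F [ 0.56 -0.04 -1.51] open 21.6 g 29.93384437635541
delta [-0.8 -0.3 67.3] rot [ 0.17 -0.22  0.01]
pred collar [[340.02471091 162.62309598]] tip [[339.22941685 166.75697126]] flange [[342.0341722  152.17521433]]
[341 154]
433333333333333333333333332.oooo
333333333333333333333333332ooooo
33333333333333333333.333332ooooo
.33333333333333333333333332ooooo
8o233333333333333334433333.ooooo
cdd8.2.3333333333334443332.ooooo
ccccdd8o.23333333333433332oooooo
cccccccdc733333333333.3331oooooo
bccccccc9..33333333333333.oooooo
ccccccc87..33333333.33332ooooooo
cccccc975..23333333333332ooooooo
ccccc974ooo.23.3333...32.ooooooo
ccc9776ooooo.233.3....2ooooooooo
b98776ooooooo..3..2221oooooooooo
88876ooooooooo.432.ooooooooooooo
7776oooooooooo7567oooooooooooooo
74ooooooooooo.5556oooooooooooooo
oooooooooooo.5555.oooooooooooooo
ooooo.ooooo.655655.ooooooooooooo
oooo.bbb9oo.6556556ooooooooooooo
oooo9bbbbb86566665.ooooooooooooo
ooo9bbbbbbbb656666.ooooooooooooo
oo.9bbbbbbbbb4564.oooooooooooooo
oo8bbbbbbbbbb564.5b4.ooooooooooo
o.9bbbbbbbbbb4444455.b6.oooooooo
o8bbbbbbbbb64444455454bbb6.ooooo
9bbbbbbbbb.455555555444bbbbbbooo
9bbbbbbbbb54445555554544bbbbb6oo
bbbbbbbb53544444455555544bbbbooo
bbbbbbb5445444444455545544bb4ooo
bbbbbbb5445544444344445454bb.ooo
bbbbbbbb445444444345544444bb.ooo
bbbbbbbb4455444443bbbb55554boooo
bbbbbbbbb654444443bbbbbbbb44oooo
```

The collar is where predicted, so I'll lower it into the stand.

Request:
move_arm(
  rows=[
    {"rotation": [0, 0, 0], "delta_pos": [-0.5, 0, 15], "jaw": 1},
    {"rotation": [0, 0, 0], "delta_pos": [-0.5, 0, 30], "jaw": 1},
    {"rotation": [0, 0, 0], "delta_pos": [-0.5, 0, 45], "jaw": 1},
    {"rotation": [0, 0, 0], "delta_pos": [-0.5, 0, 58], "jaw": 1},
    {"rotation": [0, 0, 0], "delta_pos": [-0.5, 0, 58], "jaw": 1},
  ],
)

```text
clock: 18.48
ee_pos: [0.4981, -0.1638, 0.0924]
eef_rot: [179.9, -0.1, -173.4]
force: [0.3, 0.1, -1.6]
opening: 0.0218
gripper_force: 29.9
```

Request:
move_arm(
  rows=[
    {"rotation": [0, 0, 0], "delta_pos": [0, 0, 3], "jaw": 1},
    {"rotation": [0, 0, 0], "delta_pos": [0, 0, 6], "jaw": 1},
    {"rotation": [0, 0, 0], "delta_pos": [0, 0, 6], "jaw": 1},
    {"rotation": [0, 0, 0], "delta_pos": [0, 0, 6], "jaw": 1},
  ],
)

```text
clock: 18.82
ee_pos: [0.4989, -0.1643, 0.0883]
eef_rot: [-180.0, 0.0, -173.4]
force: [0.3, 1.3, -1.8]
opening: 0.0216
gripper_force: 29.9
```

```bash
python3 d.py 0.4977 -0.1634 0.0818 186.65
```

```text
t 18.82 p [ 498.9 -164.3   88.3] [-1.7996e+02  5.0000e-02 -1.7336e+02] F [ 0.28  1.35 -1.78] open 21.6 g 29.93391337338835
delta [1.1 1.1 6.5] rot [-0.04  0.05 -0.01]
```

Request:
move_arm(
  rows=[
    {"rotation": [0, 0, 0], "delta_pos": [1, 1, 2], "jaw": 1},
    {"rotation": [0, 0, 0], "delta_pos": [1, 1, 4], "jaw": 1},
    {"rotation": [0, 0, 0], "delta_pos": [1, 1, 5.5], "jaw": 1},
    {"rotation": [0, 0, 0], "delta_pos": [1, 1, 5.5], "jaw": 1},
    {"rotation": [0, 0, 0], "delta_pos": [1, 1, 5.5], "jaw": 1},
  ],
)

```text
clock: 19.23
ee_pos: [0.4975, -0.1633, 0.0821]
eef_rot: [180.0, -0.0, -173.4]
force: [1.0, -0.2, -0.5]
opening: 0.0219
gripper_force: 29.9
```

Request:
move_arm(
  rows=[
    {"rotation": [0, 0, 0], "delta_pos": [0, 0, 0.7], "jaw": 1},
    {"rotation": [0, 0, 0], "delta_pos": [0, 0, 0.7], "jaw": 1},
    {"rotation": [0, 0, 0], "delta_pos": [0, 0, 0.7], "jaw": 1},
  ],
)

```text
clock: 19.48
ee_pos: [0.4976, -0.1634, 0.0818]
eef_rot: [-180.0, 0.0, -173.4]
force: [-0.9, 1.3, 2.8]
opening: 0.0215
gripper_force: 29.9
```

Seated, so I'll release.

Request:
move_arm(
  rows=[
    {"rotation": [0, 0, 0], "delta_pos": [0, 0, 0], "jaw": 0.2},
    {"rotation": [0, 0, 0], "delta_pos": [0, 0, 0], "jaw": 0},
    {"rotation": [0, 0, 0], "delta_pos": [0, 0, 0], "jaw": -0.3},
    {"rotation": [0, 0, 0], "delta_pos": [0, 0, 0], "jaw": -0.6},
    {"rotation": [0, 0, 0], "delta_pos": [0, 0, 0], "jaw": -0.6},
  ],
)

```text
clock: 19.9
ee_pos: [0.4975, -0.1633, 0.0814]
eef_rot: [180.0, -0.0, -173.4]
force: [1.0, -0.4, 0.8]
opening: 0.0535
gripper_force: 0.0
```

Request:
move_arm(
  rows=[
    {"rotation": [0, 0, 0], "delta_pos": [0, 0, 0], "jaw": -0.8},
    {"rotation": [0, 0, 0], "delta_pos": [0, 0, 0], "jaw": -0.8},
    {"rotation": [0, 0, 0], "delta_pos": [0, 0, 0], "jaw": -0.8},
    {"rotation": [0, 0, 0], "delta_pos": [0, 0, 0], "jaw": -0.8},
    {"rotation": [0, 0, 0], "delta_pos": [0, 0, -5], "jaw": -0.8},
  ],
)

```text
clock: 20.32
ee_pos: [0.4971, -0.1631, 0.0859]
eef_rot: [179.9, -0.1, -173.4]
force: [0.4, 0.3, 0.2]
opening: 0.0796
gripper_force: 0.0
```

Request:
move_arm(
  rows=[
    {"rotation": [0, 0, 0], "delta_pos": [0, 0, -15], "jaw": -0.8},
    {"rotation": [0, 0, 0], "delta_pos": [0, 0, -40], "jaw": -0.8},
    {"rotation": [0, 0, 0], "delta_pos": [0, 0, -75], "jaw": -0.8},
    {"rotation": [0, 0, 0], "delta_pos": [0, 0, -110], "jaw": -0.8},
    {"rotation": [0, 0, 0], "delta_pos": [0, 0, -140], "jaw": -0.8},
  ],
)

```text
clock: 20.73
ee_pos: [0.4975, -0.1632, 0.2292]
eef_rot: [-179.9, 0.1, -173.4]
force: [-0.1, 0.1, 0.0]
opening: 0.0793
gripper_force: 0.0
```

Request:
move_arm(
  rows=[
    {"rotation": [0, 0, 0], "delta_pos": [25, 0, 0], "jaw": -0.8},
    {"rotation": [0, 0, 0], "delta_pos": [60, 0, 0], "jaw": -0.8},
    {"rotation": [0, 0, 0], "delta_pos": [100, 0, 0], "jaw": -0.8},
    {"rotation": [0, 0, 0], "delta_pos": [120, 0, 0], "jaw": -0.8},
    {"rotation": [0, 0, 0], "delta_pos": [120, 0, 0], "jaw": -0.8},
  ],
)

```text
clock: 21.15
ee_pos: [0.3758, -0.1772, 0.2271]
eef_rot: [-180.0, -0.0, -173.5]
force: [0.4, -0.3, 0.2]
opening: 0.0791
gripper_force: 0.0
```

```bash
python3 d.py 0.4977 -0.1634 0.0818 186.65
python3 - <<'E'
from plant import *
from h import *
S0=pickle.load(open("scene.pkl","rb"));T0=pickle.load(open("top.pkl","rb"))
S=snapshot("scene");T=snapshot("top")
for n,a,b,(x,y,w,h) in(("scene",S0,S,(325,145,30,30)),("top",T0,T,(362,238,30,30))):
  for s in(a,b):
    m=cv2.inRange(cv2.cvtColor(s["img"],cv2.COLOR_BGR2HSV)[y:y+h,x:x+w],(12,150,170),(25,255,255));v=np.argwhere(m)[:,::-1]
    print(n,"handle top",len(v),(v.mean(0)+[x,y]).round(1) if len(v) else None)
b=(215,260,262,305)
m=cv2.inRange(cv2.cvtColor(S["img"],cv2.COLOR_BGR2HSV)[b[1]:b[3],b[0]:b[2]],(15,120,70),(32,255,255))
print("cols215 rows260")
for r in m:print("".join(".#"[int(x>0)] for x in r))
m=cv2.inRange(cv2.cvtColor(T["img"],cv2.COLOR_BGR2HSV)[220:240,180:225],(18,120,70),(32,255,255))
for r in m:print("".join(".#"[int(x>0)] for x in r))
E
```

```text
t 21.15 p [ 375.8 -177.2  227.1] [-1.7998e+02 -1.0000e-02 -1.7347e+02] F [ 0.45 -0.31  0.24] open 79.1 g 0.0
delta [-1.227e+02 -1.000e-01  1.452e+02] rot [-0.02 -0.01 -0.12]
scene handle top 122 [342.6 157.7]
scene handle top 115 [342.7 158.1]
top handle top 76 [378.7 252.8]
top handle top 70 [378.8 252.7]
cols215 rows260
...............................................
...............................................
...............................................
...............................................
...............................................
...............................................
...............................................
......................#........................
......................###......................
.....................#####...##................
....................##...#..#####..............
....................##......#####..............
....................#..........##..............
...................##..........#...............
...................#..........##...............
...................#..........##...............
........
[... 1603 characters left out ...]
.##.......
.......................#########.............
.......................###...................
.......................##....................
............##.....#####.....................
........################............###......
.......####...##########............####.....
.......##.....##########..........######.....
.......##.....###########.....#########......
.......##.....########################.......
.......##.....######################.........
.......###..#####.......#########............
........########.............................
........#######..............................
.............................................
.............................................
```

```bash
python3 - <<'E'
from h import *
S=pickle.load(open("scene.pkl","rb"));T=pickle.load(open("top.pkl","rb"))
X=tri(S,(231.4,294.8),T,(191.4,232.2));e=tri(S,(234.2,281.3),T,(196.8,230));print(X,e,(X-e)@[np.cos(np.radians(104)),np.sin(np.radians(104)),0])
E
```

```text
[0.53612524 0.2456497  0.03917239] [0.53838574 0.2288878  0.06641366] 0.0168108601979035
```

```bash
python3 -c "
from plant import *
print(finish_job())"
```

```text
the job is handed in; nothing more can be done
None
```

I handed the job in at about 21 s of the 61 s allowed. The link measures as hooked on the post's neck: its eye is 16.8 mm further out (17 expected) and 27 mm lower. The puller is back home upright in its stand, but the hand-in returned no verdict.

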